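Dock a hand-press coffee brewer in its lever stand and press the plunger home

TASK

Put the clean, empty press brewer away in its lever stand: keeping it upright, slide it into the slotted fork from the front so the fork plate runs in the neck under its flange, and let the flange drop down behind the two raised lips. Then bring the lever down onto the plunger until the plunger is fully home, and leave the lever down. Feel your way and do not force anything, and leave the other things on the worktop where they are.

Things in the scene. Friction and masses are not known exactly. Their poses are not given: they have to be found in the camera images.
- brewer: Round hand-press coffee brewer, 0.22 to 0.34 kg, standing upright on its cap. Origin: centre of its underside, z up its axis (yaw means nothing). Upward from 0: black cap 54 mm diameter to z 14 mm; neck 40 mm diameter to 25.5; grey flange 70 mm diameter to 30.5; clear barrel 50 mm diameter to 72 (grip here); then the plunger head, 45 mm diameter, top at 103 when fully out, 79 when home.
- plunger (a joint): How far the brewer's black plunger is pushed in, m: 0 fully out, 0.024 fully home (hard stop). Stiff seal: it moves at about 8 N and stays where it is left.
- stand: Steel lever stand, fixed. Origin on the worktop below the axis of a seated brewer, z up; its fork opens to -x. Base x -52 to +138, y +-63, 13 mm high. A level fork plate 6 mm thick, 80 wide is clamped on the column; its top face is set by hand anywhere 70 to 90 mm above the worktop and does not slip. No reading gives that height: feel for it, e.g. by setting the cap down on the tines.
- stand_seat (a point): Point on the stand's base on the seat axis, 13 mm up; axes as the stand's. Fork above it: slot 43 mm wide along x, tines to x -54, mouth flared from -54 to -44, half-round end: the neck stops at x about +1.5. Two lips 2.5 mm high on the tines, 45 degrees either side of -x, outside a 73 mm circle round the axis: the flange passes over them, then drops 2.5 mm onto the plate behind them.
- lever (a joint): Lever angle, rad: 0 raised, leaning back; 0.175 upright; 1.745 level, pointing to the stand's -x (plunger home if the brewer is seated). Hinge along y at stand x +95 mm, 70 mm above the fork plate's top. Wooden cross-bar along y, 16 mm diameter, 86 long, 165 mm from the hinge; arm 11 mm wide at y 0. Rubber foot 95 mm from the hinge. Stays at any angle by friction (about 1.5 N at the bar).
- stand_column (a point): Top centre of the stand's upright round column, 18 mm diameter: stand x +116 mm, 190 mm above the worktop. Fork and lever are in front of it.
- espresso_cup: Small white espresso cup, 62x89x52 mm, a bystander left of the stand; origin at the centre of its underside.
- sardine_tin: Flat sardine tin, 63x105x25 mm, a bystander behind the brewer; origin at the centre of its underside.
Not all that is in view belongs to the job. Leave any turquoise look-alike of the brewer alone.

How it is judged (in metres and radians):
On the way, in this order (a step that is already met when the one before it is completed fails the run):
1. the brewer sits in the fork, upright, flange down behind the lips, and the fingers have let go of it (x of brewer in the frame of stand between -0.004 and 0.004 m and y of brewer in the frame of stand between -0.004 and 0.004 m and height (world z) of brewer between 0.038 and 0.067 m and angle between brewer's own z axis and vertical below 0.035 rad and contact force between the fingers and brewer below 0.1 N and contact force between brewer and stand above 0.5 N), for 0.2 s.
2. the lever is down and the plunger is fully home (value of joint plunger above 0.022 m and value of joint lever above 1.705 rad), for 0.2 s.
At the end, for the whole second after the job is handed in: The brewer hangs upright (within 2 degrees) by its flange in the fork, within 4 mm of the seat axis, at rest and let go; its plunger is within 2 mm of fully home and the lever is left down on it, within 0.04 rad below and 0.03 rad beyond level (all of step 2 and x of brewer in the frame of stand between -0.004 and 0.004 m and y of brewer in the frame of stand between -0.004 and 0.004 m and height (world z) of brewer between 0.038 and 0.067 m and angle between brewer's own z axis and vertical below 0.035 rad and linear speed of brewer below 0.01 m/s and value of joint lever below 1.775 rad); the robot touches nothing.
It fails at once if while the lever is still up, the brewer is forced against the stand with more than 35 N (value of joint lever below 1.2 rad and contact force between brewer and stand above 35 N).
It fails at once if the lever is forced on beyond home: foot and fork together squeeze the brewer with more than 100 N (about 45 N from the foot, 25 N at the cross-bar) (contact force between brewer and stand above 100 N).
It fails at once if the brewer is tipped by more than 30 degrees (angle between brewer's own z axis and vertical above 0.52 rad).
It fails at once if a bystander is moved by more than 3 cm (distance of any of espresso_cup, sardine_tin from where it was at the start of the episode above 0.03 m).
It also fails if it takes over 72 s, if anything falls off the work surface, if the arm or the gripper's body presses on something with over 40 N, if the wrist force passes 120 N, or if a joint passes its speed limit or range.

ROBOT

A 6-joint arm with a two-finger parallel gripper is mounted at the origin on a cart in front of the work surface, level with it; the furniture and walls round the work are solid. World frame = base frame: x ahead of the robot, y to its left, z up, the work surface at z = 0. Lengths are in mm, angles in rad, forces in N, time in s.
With the tool pointing down it reaches from about 350 to 775 mm from the base axis. Payload 7.3 kg.
Tool frame: the origin (TCP) lies midway between the tips of the shut fingers; the grasp point (between the pads) lies 19 mm behind it; z points along the fingers, y is the line along which they close (so a half turn about z gives the same grasp; the last joint's range is limited). The gripper opens to 92 mm and grips with 3 to 60 N. Pads are 19 mm wide; open, the fingers measure 130 mm over their backs; the gripper's body (75 mm by 190 mm) begins 47 mm behind the grasp point.
Start: joints at [-1.416, 0.342, 1.524, -0, 1.275, -0.146], TCP at [155.572, -501.44, 226.741] pointing down, gripper open.
Joint ranges: [-2.53, 2.53], [-0.77, 2.02], [0.04, 2.7], [-1, 4.14], [0.28, 2.66], [-3.11, 3.11]. Speed limits (rad/s): [2.57, 2.57, 3.14, 3.14, 3.14, 3.14].

INTERFACE

Orientations are given as a rotation vector (axis times angle).
In Python, from rig import ctrl gives the robot as it stands.
- The arm moves only by the tool send_rows, never from a script. Its argument "plan" is a list of rows, each a list of 3 entries, a list of its own where there are three numbers: the finger opening in mm, from 0 to 91.8, then the shift along the tool's x, y, z in units of 40 mm (1.0 is 40 mm), then the turn, a rotation vector about the tool's x, y, z in units of 6 degrees (1.0 is 6 degrees). A call has 1 to 5 rows; each row shifts and turns the commanded pose from where the row before left it, along the tool's axes as they then stand; what a row does not reach is not made up. A row lasts 1/10 s, in which the tool goes at most 50 mm and 8.59 degrees, less where a joint would pass 70% of its speed; a pose out of reach is approached as far as the arm can. A call is refused whole if a number of a shift passes 1 or a number of a turn 1, either way. A call with a gripper value outside its range is refused whole. The fingers move at their own pace and stop on an object; "grip_force" is the grip in N (left out, the last holds). Time passes only in rows, so rows that do not move let the fingers close. It gives the time, the measured TCP pose, the force, the opening and the grip force at its end, in the units of the state.
- ctrl.get_state(): the state, without advancing time (a new reading comes with each control period).
- ctrl.camera(name): name is "scene" or "top"; returns the picture (384x512x3 uint8, blue, green, red); there is no depth.
- ctrl.get_calibration(name): a dict with "intrinsics" (3x3 intrinsics, pixels), "extrinsics" (4x4, takes a point from camera to world coordinates). Camera axes: x right, y up, looking along -z (the intrinsics and any distortion apply to the point x, -y, -z); pixel columns grow to the right and rows downward; lengths in mm; the calibration is good to about 2 mm. A picture is of the moment at which its call begins. get_calibration takes no time and is no camera call.
- ctrl.finish_job(): hands the job in; it is judged then, once.
The state is a dict: "clock": time; "q": joint angles; "qd": joint speeds; "effort": joint torques, N m; "eef_pos": TCP position; "tool_rot": TCP orientation; "contact_force": force on the tool from outside, world axes, zero at the start; "wrist_torque": the same for the moment, N m; "finger_gap": finger opening in mm; "gripper_force": force on a finger pad.
Only numpy, scipy, OpenCV 4.12 (cv2) and the standard library are available. Lean on these libraries where they do the work, as an engineer would, in place of code of your own. Each camera call takes 0.05 s, during which the arm holds its last target. There are 200 camera calls.

## Working session

There is one attempt and no reset: what is moved stays moved. The work goes in short steps, Python scripts to look and compute and a tool call to move; the robot and the scene stay as the last step left them, time stands still between calls to the robot, and variables do not carry over. Pictures are saved under pics/ and viewed, at most 10 in all, crops included, and the job is handed in when it is done.

Besides the shell and the picture viewer there is one more tool, called as name(argument=value, ...) on one line, values as JSON. send_rows: Moves the arm, as the interface text tells. Its arguments: {"type":"object","properties":{"plan":{"type":"array","items":{"type":"array"}},"grip_force":{"type":"number"}},"required":["plan"]}

```bash
ls; mkdir -p pics; python3 - <<'E'
from rig import ctrl
import cv2,numpy as np
for n in("scene","top"):
    cv2.imwrite(f"pics/{n}0.png",ctrl.camera(n))
    c=ctrl.get_calibration(n);print(n,np.round(c["intrinsics"],1).tolist(),np.round(c["extrinsics"],3).tolist(),[k for k in c])
s=ctrl.get_state();print(s)
E
```

```text
pics
scene [[404.3, 0.0, 256.8], [0.0, 404.3, 190.7], [0.0, 0.0, 1.0]] [[-0.908, 0.308, -0.282, 269.836], [-0.418, -0.654, 0.63, 540.824], [0.01, 0.69, 0.723, 833.022], [0.0, 0.0, 0.0, 1.0]] ['intrinsics', 'extrinsics']
top [[480.7, 0.0, 258.6], [0.0, 480.7, 192.9], [0.0, 0.0, 1.0]] [[0.235, 0.944, -0.231, 322.205], [-0.972, 0.229, -0.05, -102.557], [0.006, 0.236, 0.972, 1195.412], [0.0, 0.0, 0.0, 1.0]] ['intrinsics', 'extrinsics']
{'clock': 0.1, 'q': array([-1.41598470e+00,  3.42650140e-01,  1.52489248e+00,  5.32880532e-06,
        1.27539266e+00, -1.46000321e-01]), 'qd': array([-0.00044432, -0.00146249, -0.00098187,  0.00089654,  0.00024495,
       -0.00036394]), 'effort': array([ 1.62951183e-03, -4.32003021e+01, -2.44695085e+01,  7.19797821e-02,
        5.26586850e-02, -4.57629608e-05]), 'eef_pos': array([ 155.52382476, -501.07163168,  226.12609283]), 'tool_rot': array([-3.10479800e+00, -4.70531193e-01,  1.28466615e-06]), 'contact_force': array([-0.71388006,  0.97227207, -1.23797975]), 'wrist_torque': array([ 0.01116741,  0.00035546, -0.01420404]), 'gripper_force': 0.0, 'finger_gap': 91.82165918121949}
```

View pics/scene0.png

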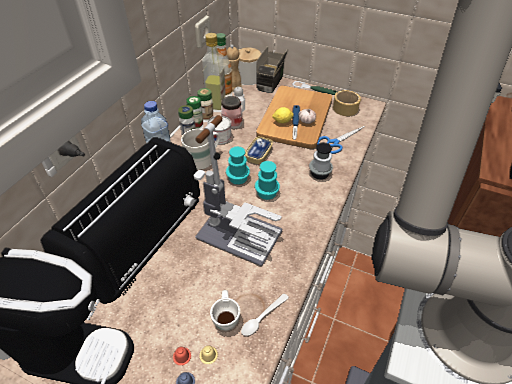

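View pics/top0.png

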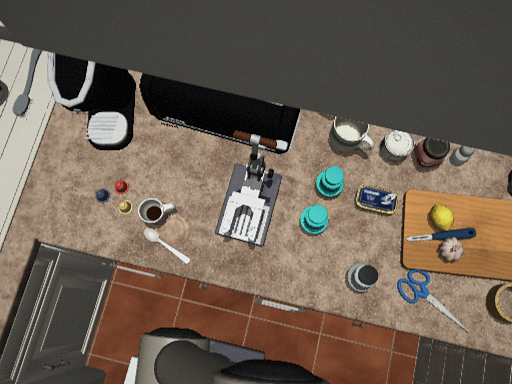

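Candidates for the brewer: turquoise pots at scene (237,167) and (267,182) are look-alikes. The clear, grey and black one at scene (320,160), top (363,277), fits the description. I'll check it in close crops, along with the stand.

```bash
cat > h.py <<'E'
from rig import ctrl
import cv2,numpy as np
C={n:ctrl.get_calibration(n) for n in("scene","top")}
def ray(n,u,v):
    K=C[n]["intrinsics"];E=np.array(C[n]["extrinsics"])
    p=np.linalg.solve(K,[u,v,1.]);d=E[:3,:3]@[p[0],-p[1],-p[2]]
    return E[:3,3],d/np.linalg.norm(d)
def onz(n,u,v,z):
    o,d=ray(n,u,v);return o+d*(z-o[2])/d[2]
def tri(a,b):
    o1,d1=ray("scene",*a);o2,d2=ray("top",*b)
    t=np.linalg.lstsq(np.c_[d1,-d2],o2-o1,rcond=None)[0]
    p,q=o1+d1*t[0],o2+d2*t[1];return (p+q)/2,np.linalg.norm(p-q)
def proj(n,P):
    K=C[n]["intrinsics"];E=np.array(C[n]["extrinsics"])
    c=E[:3,:3].T@(np.array(P)-E[:3,3]);u=K@[c[0],-c[1],-c[2]];return u[:2]/u[2]
E
python3 - <<'E'
from h import *
s=cv2.imread("pics/scene0.png");t=cv2.imread("pics/top0.png")
def cr(i,x,y,w,h,k): return cv2.resize(i[y:y+h,x:x+w],None,fx=k,fy=k,interpolation=cv2.INTER_CUBIC)
a=cr(s,180,100,100,75*2,4)[:600];b=cr(t,200,125,100,150,4)
cv2.imwrite("pics/stand.png",np.hstack([cr(s,185,120,100,150,4),cr(t,205,120,100,150,4)]))
cv2.imwrite("pics/brew.png",np.hstack([cr(s,295,130,50,60,8),cr(t,335,250,50,60,8)]))
E
```

```text
(no output)
```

View pics/stand.png

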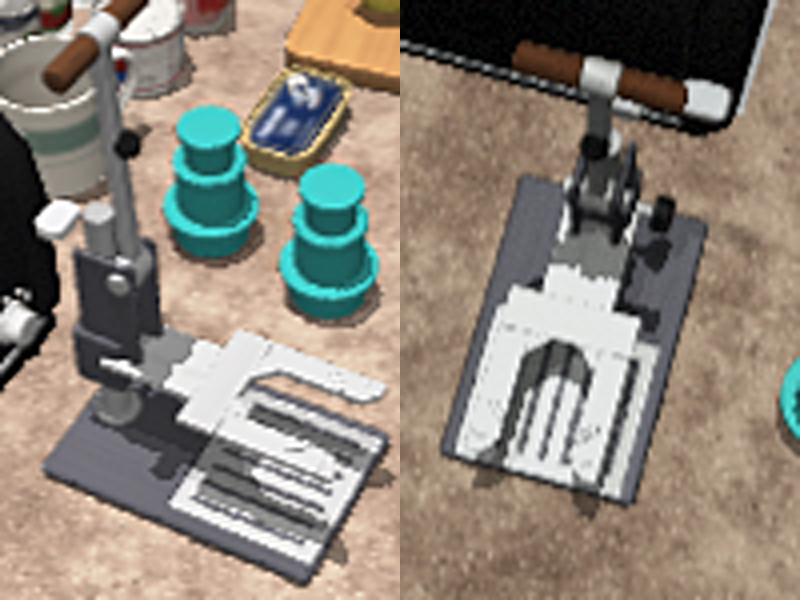

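View pics/brew.png

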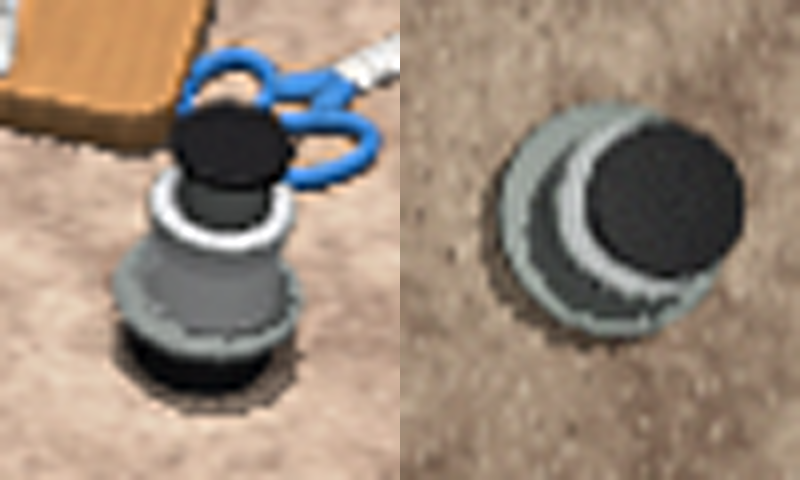

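The crop confirms it: black head, clear barrel, grey flange and black cap. Head centre is at scene ≈(323.9,147.9), top ≈(368.1,274.7). The stand base corners in top are ≈(236,164), (281.8,176.5), (262.5,245.8) and (215.8,233.3). The lever is up and the bar runs along the stand's y.

```bash
python3 - <<'E'
from h import *
np.set_printoptions(precision=1,suppress=True)
s=cv2.imread("pics/scene0.png");t=cv2.imread("pics/top0.png")
print("head manual",tri((323.9,147.9),(368.1,274.75)))
def blob(i,x,y,w,h,f):
    m=np.zeros(i.shape[:2],np.uint8);m[y:y+h,x:x+w]=f(i[y:y+h,x:x+w]).astype(np.uint8)*255
    c=max(cv2.findContours(m,0,1)[0],key=cv2.contourArea);return cv2.fitEllipse(c)
e=blob(t,352,262,30,26,lambda c:c.max(2)<62);print("head top",e,onz("top",*(np.array(e[0])),103))
# flange: whole silhouette ellipse lower-left arc hand points (crop/8)
P=np.array([(500,215),(512,165),(540,125),(585,102),(540,300),(575,325),(620,335),(660,325),(705,300),(503,240)])
P=np.c_[(P[:,0]-400)/8+335,P[:,1]/8+250]
W=np.array([onz("top",*p,29.5)[:2] for p in P])
A=np.c_[2*W,np.ones(len(W))];r=np.linalg.lstsq(A,(W**2).sum(1),rcond=None)[0]
print("flange circ",r[:2],np.sqrt(r[2]+r[:2]@r[:2]))
T=[(236,164),(281.8,176.5),(262.5,245.8),(215.8,233.3)]
B=np.array([onz("top",*p,13) for p in T]);print(B)
for n,p in(("FL",(281.2,228.7)),("FR",(262,263.5)),("BL?",(196.2,236))):print(n,onz("scene",*p,13))
bl,br,fr,fl=B[:,:2]
print("sizes",np.linalg.norm(bl-br),np.linalg.norm(fr-fl),np.linalg.norm(bl-fl),np.linalg.norm(br-fr))
X=((bl-fl)+(br-fr));Y=((bl-br)+(fl-fr));
yaw=np.arctan2(X[1],X[0]);yy=np.arctan2(Y[1],Y[0])-np.pi/2
print("yaw",np.degrees(yaw),np.degrees(yy))
c=B[:,:2].mean(0);ya=(yaw+yy)/2;o=c-43*np.array([np.cos(ya),np.sin(ya)]);print("origin",o)
E
```

```text
head manual (array([ 456.2, -331.8,   96.7]), np.float64(0.33180782590663843))
head top ((367.7894592285156, 274.79974365234375), (17.973928451538086, 19.08213233947754), 100.37480163574219) [ 455.3 -329.8  103. ]
flange circ [ 455.9 -332.7] 34.757672766159956
[[663.6  32.2  13. ]
 [658.9 -89.6  13. ]
 [474.8 -83.   13. ]
 [477.8  36.8  13. ]]
FL [476.4 -77.4  13. ]
FR [477.9  39.9  13. ]
BL? [662.2  35.6  13. ]
sizes 121.86279870686363 119.80983645801287 185.85188113609541 184.1968295046605
yaw -1.7426203485003215 -1.8115045033237271
origin [525.8 -24.5]
```

send_rows(plan=[[91.8,[0,0,0.3],[0,0,0.8]],[91.8,[0,0,0.3],[0,0,0.8]],[91.8,[0,0,0.3],[0,0,0.8]],[91.8,[0,0,0.3],[0,0,0.78]],[91.8,[1,-0.5,0],[0,0,0]]])

```text
clock: 0.6
eef_pos: [193.2, -483.5, 176.7]
tool_rot: [-3.139, 0.063, 0.003]
contact_force: [0.5, -0.8, 0.6]
finger_gap: 91.9
gripper_force: 0.0
```

send_rows(plan=[[91.8,[1,-0.5,0],[0,0,0]],[91.8,[1,-0.5,0],[0,0,0]],[91.8,[1,-0.6,0],[0,0,0]],[91.8,[1,-0.6,0],[0,0,0]],[91.8,[1,-0.6,0],[0,0,0]]])

```text
clock: 1.1
eef_pos: [401.0, -376.0, 178.4]
tool_rot: [-3.141, 0.051, 0.001]
contact_force: [-0.4, -1.2, 0.8]
finger_gap: 91.7
gripper_force: 0.0
```

```bash
cat > st.py <<'E'
from h import *
from scipy.spatial.transform import Rotation as R
import sys
np.set_printoptions(precision=2,suppress=True)
s=ctrl.get_state();M=R.from_rotvec(s["tool_rot"]).as_matrix()
print(s["clock"],s["eef_pos"],"xang",np.degrees(np.arctan2(M[1,0],M[0,0])),"z",M[:,2],"F",s["contact_force"],"T",s["wrist_torque"],"gap",s["finger_gap"],"q",s["q"])
if len(sys.argv)>3: print("units",M.T@(np.array(list(map(float,sys.argv[1:4])))-s["eef_pos"])/40)
E
python3 st.py 456 -331.5 110
```

```text
1.1 [ 401.04 -375.96  178.42] xang -1.8524641837973437 z [-0.  0. -1.] F [-0.44 -1.21  0.83] T [-0.03 -0.01  0.02] gap 91.73716263553864 q [-0.89  0.43  1.53 -0.    1.18  0.71]
units [ 1.34 -1.15  1.71]
```

send_rows(plan=[[91.8,[0.6,-0.55,0.2],[0,0,0]],[91.8,[0.6,-0.5,0.5],[0,0,0]],[91.8,[0.1,-0.05,0.5],[0,0,0]],[91.8,[0,0,0.4],[0,0,0]],[91.8,[0,0,0],[0,0,0]]])

```text
clock: 1.6
eef_pos: [452.1, -333.4, 112.2]
tool_rot: [-3.138, 0.049, 0.006]
contact_force: [0.2, 0.2, -0.9]
finger_gap: 91.9
gripper_force: 0.0
```

```bash
python3 st.py 456 -331.5 44
```

```text
1.6 [ 452.11 -333.37  112.17] xang -1.7945955007321335 z [-0.  0. -1.] F [ 0.15  0.15 -0.89] T [ 0.04 -0.03  0.  ] gap 91.89295480469728 q [-0.77  0.52  1.57 -0.    1.05  0.83]
units [ 0.1  -0.04  1.7 ]
```

send_rows(plan=[[91.8,[0.05,-0.03,0.5],[0,0,0]],[91.8,[0.03,0,0.5],[0,0,0]],[91.8,[0,0,0.4],[0,0,0]],[91.8,[0,0,0.25],[0,0,0]],[91.8,[0,0,0],[0,0,0]]])

```text
clock: 2.1
eef_pos: [455.7, -333.7, 48.0]
tool_rot: [-3.14, 0.051, 0.002]
contact_force: [-0.8, 0.0, 0.1]
finger_gap: 92.0
gripper_force: 0.0
```

```bash
python3 st.py 456 -331.5 44; python3 - <<'E'
from h import *
t=ctrl.camera("top");s=ctrl.camera("scene")
f=lambda i,x,y:cv2.resize(i[y:y+100,x:x+80],None,fx=5,fy=5,interpolation=2)
cv2.imwrite("pics/g1.png",np.hstack([f(s,280,100),f(t,325,225)]))
E
```

```text
2.1 [ 455.74 -333.71   48.04] xang -1.8741971377489837 z [-0.  0. -1.] F [-0.8   0.02  0.09] T [0.01 0.01 0.01] gap 92.02977001317377 q [-0.77  0.61  1.63 -0.    0.91  0.84]
units [ 0.   -0.06  0.1 ]
```

View pics/g1.png

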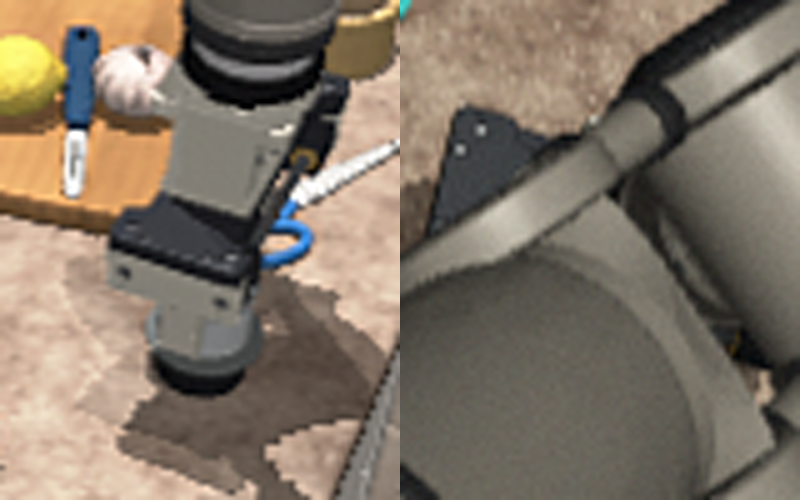

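The brewer sits between the fingers, flange at crop-left (205,340) and centred under the gripper. I'll lower 4 mm and close.

send_rows(plan=[[91.8,[0,-0.04,0.1],[0,0,0]],[40,[0,0,0],[0,0,0]],[40,[0,0,0],[0,0,0]],[40,[0,0,0],[0,0,0]],[40,[0,0,0],[0,0,0]]], grip_force=20)

```text
clock: 2.7
eef_pos: [456.5, -332.3, 44.9]
tool_rot: [3.141, -0.051, 0.0]
contact_force: [0.1, 0.6, 0.7]
finger_gap: 64.3
gripper_force: 0.0
```

send_rows(plan=[[40,[0,0,0],[0,0,0]],[40,[0,0,0],[0,0,0]],[40,[0,0,0],[0,0,0]]])

```text
clock: 3.0
eef_pos: [456.3, -331.9, 44.7]
tool_rot: [-3.141, 0.051, 0.0]
contact_force: [0.3, 1.5, 1.2]
finger_gap: 49.8
gripper_force: 20.0
```

```bash
python3 st.py
```

```text
3.0 [ 456.33 -331.92   44.74] xang -1.8461773909019707 z [-0.  0. -1.] F [0.34 1.54 1.21] T [0.38 0.03 0.05] gap 49.784593138669806 q [-0.76  0.61  1.63  0.    0.9   0.84]
```

send_rows(plan=[[40,[0,0,-0.5],[0,0,0]],[40,[0,0,-0.8],[0,0,0]],[40,[0,0,-0.8],[0,0,0]],[40,[0,0,-0.4],[0,0,0]],[40,[0,0,0],[0,0,0]]])

```text
clock: 3.5
eef_pos: [457.3, -333.2, 146.8]
tool_rot: [3.138, -0.05, 0.005]
contact_force: [-0.2, -0.8, -2.5]
finger_gap: 49.6
gripper_force: 20.0
```

```bash
python3 st.py; python3 - <<'E'
from h import *
s=cv2.imread("pics/scene0.png");t=cv2.imread("pics/top0.png")
f=lambda i,x,y:cv2.resize(i[y:y+60,x:x+40],None,fx=10,fy=10,interpolation=2)
cv2.imwrite("pics/fork.png",np.hstack([f(s,243,195),f(t,222,190)]))
E
```

```text
3.5 [ 457.28 -333.22  146.85] xang -1.8416670945856466 z [ 0. -0. -1.] F [-0.24 -0.76 -2.46] T [ 0.02  0.02 -0.01] gap 49.644602387683385 q [-0.77  0.49  1.53 -0.    1.12  0.84]
```

View pics/fork.png

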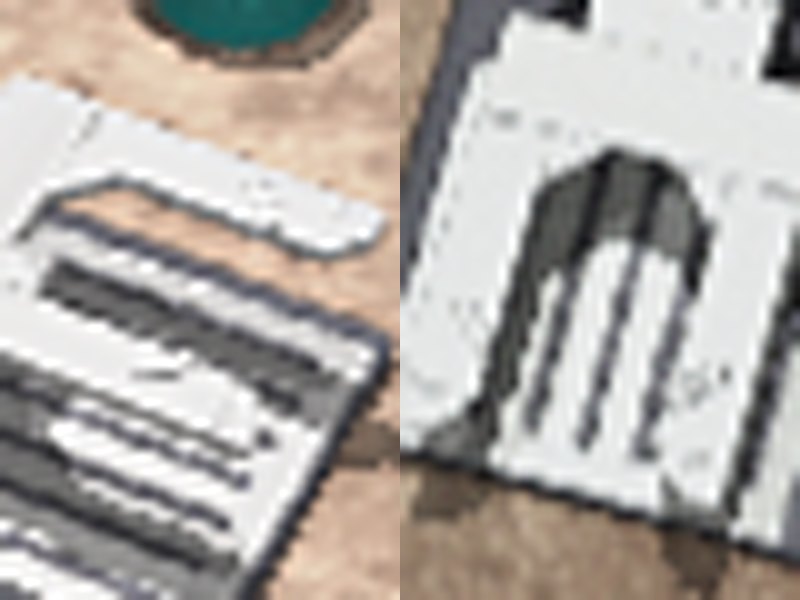

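```bash
python3 - <<'E'
from h import *
np.set_printoptions(precision=1,suppress=True)
a=np.radians(-1.8);ex=np.array([np.cos(a),np.sin(a)]);ey=np.array([-ex[1],ex[0]])
T=lambda p:((p[0]-400)/10+222,p[1]/10+190)
S=lambda p:(p[0]/10+243,p[1]/10+195)
def sf(n,p,h):
    w=onz(n,*p,h)[:2];return np.array([w@ex,w@ey])
for h in(70,75,80,85,90):
    L=[sf("top",T(p),h) for p in((535,200),(510,310),(485,405))];Rr=[sf("top",T(p),h) for p in((708,240),(690,330))]
    ap=sf("top",T((625,150)),h)
    tip=sf("scene",S((388,222)),h);e=[sf("scene",S(p),h) for p in((150,98),(250,145),(350,195))]
    print(h,"L",[v[1] for v in L],"R",[v[1] for v in Rr],"mid",(np.mean([v[1] for v in L])+np.mean([v[1] for v in Rr]))/2,"apex-21.5",ap[0]-21.5,"| scene axis y",[v[1]+40 for v in e],"tip+54",tip[0]+54)
o=np.array([525.8,-24.5]);print("base est",o@ex,o@ey)
E
```

```text
70 L [np.float64(15.539174202798277), np.float64(13.906584695778836), np.float64(13.287522893530745)] R [np.float64(-26.885254545102185), np.float64(-28.59039114664597)] mid -6.746697790919062 apex-21.5 531.3596572826045 | scene axis y [np.float64(-23.313500566999174), np.float64(-20.577579162083964), np.float64(-17.01249250735843)] tip+54 530.2180609681596
75 L [np.float64(15.059684096708363), np.float64(13.434347888410343), np.float64(12.8180364653356)] R [np.float64(-27.176260618022415), np.float64(-28.873821607277495)] mid -7.127175814582594 apex-21.5 530.3485081434712 | scene axis y [np.float64(-19.300860957867755), np.float64(-16.582867748139087), np.float64(-13.04114271823515)] tip+54 528.7534721499637
80 L [np.float64(14.580193990618458), np.float64(12.962111081041833), np.float64(12.348550037140441)] R [np.float64(-27.46726669094264), np.float64(-29.15725206790901)] mid -7.5076538382461235 apex-21.5 529.3373590043379 | scene axis y [np.float64(-15.288221348736457), np.float64(-12.588156334194323), np.float64(-9.069792929111756)] tip+54 527.2888833317679
85 L [np.float64(14.100703884528551), np.float64(12.489874273673339), np.float64(11.879063608945286)] R [np.float64(-27.758272763862877), np.float64(-29.440682528540528)] mid -7.888131861909655 apex-21.5 528.3262098652046 | scene axis y [np.float64(-11.275581739605151), np.float64(-8.59344492024956), np.float64(-5.0984431399884755)] tip+54 525.8242945135721
90 L [np.float64(13.621213778438673), np.float64(12.017637466304844), np.float64(11.409577180750127)] R [np.float64(-28.0492788367831), np.float64(-29.724112989172042)] mid -8.26860988557318 apex-21.5 527.3150607260714 | scene axis y [np.float64(-7.262942130473846), np.float64(-4.598733506304683), np.float64(-1.1270933508653087)] tip+54 524.3597056953762
base est 526.3101130377158 -7.97213360568057
```

Fork slot is centred near top (244,211), width 42 mm, which matches the given 43. Seat axis is about world (527,-24.5), and the plate is roughly 85 mm high. I'll carry the brewer round the front at a raised height.

send_rows(plan=[[40,[-0.3,-0.6,-0.4],[0,0,0]],[40,[-0.3,-0.8,-0.35],[0,0,0]],[40,[-0.27,-0.9,0],[0,0,0]],[40,[0,-0.9,0],[0,0,0]],[40,[0,-0.9,0],[0,0,0]]])

```text
clock: 4.0
eef_pos: [425.7, -165.6, 173.3]
tool_rot: [-3.14, 0.052, 0.003]
contact_force: [0.6, -0.9, -2.0]
finger_gap: 49.8
gripper_force: 20.0
```

send_rows(plan=[[40,[0,-0.9,0],[0,0,0]],[40,[0,-0.9,0],[0,0,0]],[40,[0,-0.9,0],[0,0,0]],[40,[0,-0.7,0],[0,0,0]],[40,[0,-0.2,0],[0,0,0]]])

```text
clock: 4.5
eef_pos: [430.3, -20.9, 173.3]
tool_rot: [-3.14, 0.046, 0.005]
contact_force: [0.8, -0.6, -3.8]
finger_gap: 49.4
gripper_force: 20.0
```

send_rows(plan=[[40,[0,0,0],[0,0,0]],[40,[0,0,0],[0,0,0]]])

```text
clock: 4.7
eef_pos: [431.4, -24.0, 174.1]
tool_rot: [3.141, -0.051, -0.002]
contact_force: [0.3, -0.2, -2.8]
finger_gap: 49.7
gripper_force: 20.0
```

```bash
python3 st.py 522 -24.5 160; python3 - <<'E'
from h import *
t=ctrl.camera("top");s=ctrl.camera("scene")
f=lambda i,x,y:cv2.resize(i[y:y+150,x:x+100],None,fx=4,fy=4,interpolation=2)
cv2.imwrite("pics/pre.png",np.hstack([f(s,210,100),f(t,205,125)]))
E
```

```text
4.7 [431.37 -23.98 174.09] xang -1.8425709177634624 z [-0. -0. -1.] F [ 0.32 -0.21 -2.83] T [ 0.01  0.03 -0.02] gap 49.68364987189247 q [-0.23  0.23  1.84 -0.    1.07  1.37]
units [ 2.27 -0.06  0.35]
```

View pics/pre.png

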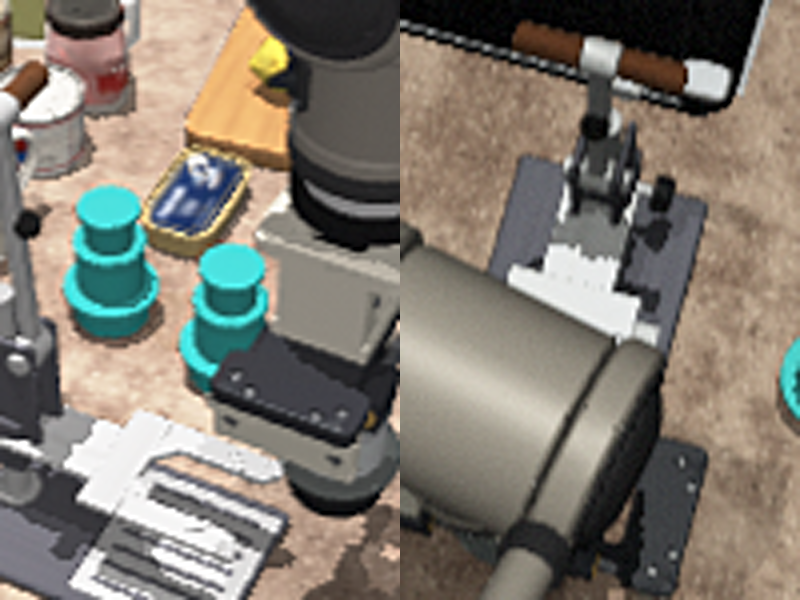

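The brewer hangs in front of the fork mouth (scene crop (340,480)), and the lever is clear at the rear. I'll move over the tines and feel down for the plate.

send_rows(plan=[[40,[0.5,-0.06,0],[0,0,0]],[40,[0.7,0,0],[0,0,0]],[40,[0.7,0,0],[0,0,0]],[40,[0.37,0,0.3],[0,0,0]],[40,[0,0,0.2],[0,0,0]]])

```text
clock: 5.3
eef_pos: [523.9, -25.2, 153.7]
tool_rot: [3.141, -0.053, 0.001]
contact_force: [-0.7, -0.3, -3.4]
finger_gap: 49.4
gripper_force: 20.0
```

send_rows(plan=[[40,[0,0,0.2],[0,0,0]],[40,[0,0,0.1],[0,0,0]],[40,[0,0,0],[0,0,0]],[40,[0,0,0],[0,0,0]]])

```text
clock: 5.7
eef_pos: [522.2, -23.9, 143.1]
tool_rot: [3.141, -0.051, 0.001]
contact_force: [0.8, -0.7, -2.7]
finger_gap: 49.6
gripper_force: 20.0
```

```bash
python3 st.py 522 -24.5 140
```

```text
5.7 [522.15 -23.92 143.1 ] xang -1.855800562552109 z [ 0. -0. -1.] F [ 0.76 -0.68 -2.66] T [0.02 0.03 0.  ] gap 49.552758313731935 q [-0.19  0.42  1.65 -0.    1.07  1.41]
units [-0.    0.01  0.08]
```

send_rows(plan=[[40,[0,0,0.05],[0,0,0]],[40,[0,0,0.05],[0,0,0]],[40,[0,0,0.03],[0,0,0]],[40,[0,0,0],[0,0,0]],[40,[0,0,0],[0,0,0]]])

```text
clock: 6.2
eef_pos: [522.4, -23.8, 137.5]
tool_rot: [3.141, -0.051, 0.0]
contact_force: [-0.5, -0.4, -2.5]
finger_gap: 49.7
gripper_force: 20.0
```

send_rows(plan=[[40,[0,0,0.03],[0,0,0]],[40,[0,0,0.03],[0,0,0]],[40,[0,0,0],[0,0,0]],[40,[0,0,0],[0,0,0]]])

```text
clock: 6.6
eef_pos: [522.3, -23.8, 135.0]
tool_rot: [3.141, -0.051, -0.0]
contact_force: [-0.6, -0.1, -3.6]
finger_gap: 50.0
gripper_force: 20.0
```

send_rows(plan=[[40,[0,0,0.03],[0,0,0]],[40,[0,0,0],[0,0,0]],[40,[0,0,0],[0,0,0]]])

```text
clock: 6.9
eef_pos: [522.3, -23.8, 133.9]
tool_rot: [3.141, -0.051, -0.0]
contact_force: [0.0, 0.7, -3.1]
finger_gap: 49.7
gripper_force: 20.0
```

send_rows(plan=[[40,[0,0,0.03],[0,0,0]],[40,[0,0,0],[0,0,0]],[40,[0,0,0],[0,0,0]]])

```text
clock: 7.2
eef_pos: [522.3, -23.8, 132.6]
tool_rot: [3.141, -0.051, -0.0]
contact_force: [-0.0, -0.2, -3.4]
finger_gap: 49.6
gripper_force: 20.0
```

send_rows(plan=[[40,[0,0,0.03],[0,0,0]],[40,[0,0,0],[0,0,0]],[40,[0,0,0],[0,0,0]]])

```text
clock: 7.5
eef_pos: [522.3, -23.8, 131.5]
tool_rot: [3.141, -0.051, -0.0]
contact_force: [-0.1, 0.6, -3.2]
finger_gap: 49.1
gripper_force: 20.0
```

send_rows(plan=[[40,[0,0,0.03],[0,0,0]],[40,[0,0,0],[0,0,0]],[40,[0,0,0],[0,0,0]]])

```text
clock: 7.8
eef_pos: [522.3, -23.8, 130.3]
tool_rot: [3.141, -0.051, -0.0]
contact_force: [0.5, -0.8, -3.1]
finger_gap: 50.0
gripper_force: 20.0
```

send_rows(plan=[[40,[0,0,0.03],[0,0,0]],[40,[0,0,0],[0,0,0]],[40,[0,0,0],[0,0,0]]])

```text
clock: 8.1
eef_pos: [522.6, -23.8, 129.6]
tool_rot: [3.141, -0.051, 0.001]
contact_force: [-1.2, 1.0, 2.8]
finger_gap: 49.9
gripper_force: 20.0
```

send_rows(plan=[[40,[0,0,0.03],[0,0,0]],[40,[0,0,0],[0,0,0]],[40,[0,0,0],[0,0,0]]])

```text
clock: 8.4
eef_pos: [522.9, -23.8, 129.5]
tool_rot: [3.141, -0.05, 0.003]
contact_force: [-4.0, 2.2, 11.7]
finger_gap: 49.6
gripper_force: 20.0
```

Contact: plate top is at TCP z ≈129.7, so the plate is ≈85 mm up. The slide height is TCP z ≈108.2. Backing out.

send_rows(plan=[[40,[0,0,-0.15],[0,0,0]],[40,[0,0,-0.2],[0,0,0]],[40,[-0.2,0,0],[0,0,0]],[40,[-0.7,0,0],[0,0,0]],[40,[-0.8,0,0],[0,0,0]]])

```text
clock: 8.9
eef_pos: [453.3, -21.6, 141.4]
tool_rot: [3.141, -0.05, -0.001]
contact_force: [-0.4, -0.3, -3.1]
finger_gap: 49.7
gripper_force: 20.0
```

send_rows(plan=[[40,[-0.6,0,0],[0,0,0]],[40,[-0.1,0,0.2],[0,0,0]],[40,[0,0,0.4],[0,0,0]],[40,[0,0,0],[0,0,0]],[40,[0,0,0],[0,0,0]]])

```text
clock: 9.4
eef_pos: [426.5, -20.8, 117.8]
tool_rot: [-3.141, 0.051, 0.001]
contact_force: [-0.4, -0.0, -3.7]
finger_gap: 49.9
gripper_force: 20.0
```

```bash
python3 st.py 432 -21.5 108.2
```

```text
9.4 [426.48 -20.75 117.8 ] xang -1.8508674581183464 z [-0.  0. -1.] F [-0.43 -0.03 -3.67] T [ 0.01  0.07 -0.06] gap 49.86485525775265 q [-0.23  0.3   1.93 -0.    0.91  1.37]
units [0.14 0.01 0.24]
```

send_rows(plan=[[40,[0.1,0,0.24],[0,0,0]],[40,[0,0,0],[0,0,0]],[40,[0,0,0],[0,0,0]]])

```text
clock: 9.7
eef_pos: [430.5, -20.8, 108.1]
tool_rot: [-3.141, 0.051, 0.001]
contact_force: [0.3, 0.1, -3.2]
finger_gap: 49.7
gripper_force: 20.0
```

```bash
python3 st.py 432 -21.5 108.2;  python3 - <<'E'
from h import *
s=ctrl.camera("scene")
cv2.imwrite("pics/pre2.png",cv2.resize(s[160:260,200:320],None,fx=6,fy=6,interpolation=2))
E
```

```text
9.7 [430.5  -20.83 108.09] xang -1.842299087128649 z [-0.  0. -1.] F [ 0.3   0.09 -3.23] T [ 0.03  0.06 -0.03] gap 49.68208145755383 q [-0.23  0.32  1.94 -0.    0.88  1.38]
units [ 0.04  0.02 -0.  ]
```

View pics/pre2.png

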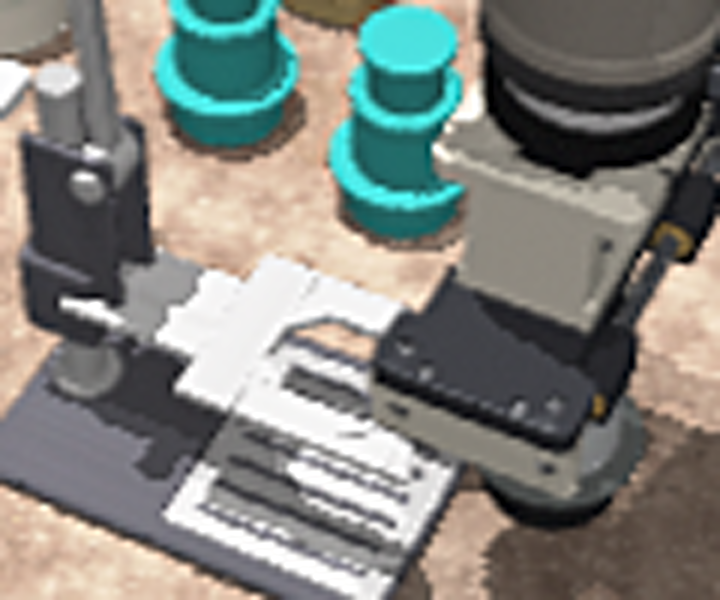

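Brewer upright at crop (560,480), level with the fork mouth. Sliding in gently.

send_rows(plan=[[40,[0.15,0,0],[0,0,0]],[40,[0.15,0,0],[0,0,0]],[40,[0.15,0,0],[0,0,0]],[40,[0,0,0],[0,0,0]],[40,[0,0,0],[0,0,0]]])

```text
clock: 10.25
eef_pos: [448.4, -21.4, 108.2]
tool_rot: [3.141, -0.05, -0.001]
contact_force: [-0.1, -1.5, -3.3]
finger_gap: 49.6
gripper_force: 20.0
```

send_rows(plan=[[40,[0.1,0,0],[0,0,0]],[40,[0.1,0,0],[0,0,0]],[40,[0.1,0,0],[0,0,0]],[40,[0,0,0],[0,0,0]],[40,[0,0,0],[0,0,0]]])

```text
clock: 10.75
eef_pos: [460.4, -21.8, 108.2]
tool_rot: [3.141, -0.05, -0.0]
contact_force: [-0.6, -0.6, -3.1]
finger_gap: 49.6
gripper_force: 20.0
```

send_rows(plan=[[40,[0.1,0,0],[0,0,0]],[40,[0.1,0,0],[0,0,0]],[40,[0,0,0],[0,0,0]],[40,[0,0,0],[0,0,0]]])

```text
clock: 11.15
eef_pos: [468.4, -22.1, 108.2]
tool_rot: [3.141, -0.051, -0.0]
contact_force: [-0.1, 0.8, -2.9]
finger_gap: 49.2
gripper_force: 20.0
```

send_rows(plan=[[40,[0.1,0,0],[0,0,0]],[40,[0.1,0,0],[0,0,0]],[40,[0.1,0,0],[0,0,0]],[40,[0,0,0],[0,0,0]],[40,[0,0,0],[0,0,0]]])

```text
clock: 11.65
eef_pos: [480.4, -22.5, 108.2]
tool_rot: [3.141, -0.05, -0.0]
contact_force: [-0.1, 0.3, -3.1]
finger_gap: 49.7
gripper_force: 20.0
```

send_rows(plan=[[40,[0.1,0,0],[0,0,0]],[40,[0.1,0,0],[0,0,0]],[40,[0.1,0,0],[0,0,0]],[40,[0,0,0],[0,0,0]],[40,[0,0,0],[0,0,0]]])

```text
clock: 12.15
eef_pos: [492.8, -22.6, 108.2]
tool_rot: [-3.141, 0.051, -0.001]
contact_force: [1.2, 3.3, -5.4]
finger_gap: 49.5
gripper_force: 20.0
```

send_rows(plan=[[40,[0.1,0,0],[0,0,0]],[40,[0.1,0,0],[0,0,0]],[40,[0.1,0,0],[0,0,0]],[40,[0,0,0],[0,0,0]],[40,[0,0,0],[0,0,0]]])

```text
clock: 12.65
eef_pos: [504.8, -23.0, 108.2]
tool_rot: [-3.141, 0.051, -0.001]
contact_force: [-0.1, 4.2, -5.1]
finger_gap: 49.6
gripper_force: 20.0
```

send_rows(plan=[[40,[0,-0.03,0],[0,0,0]],[40,[0.08,0,0],[0,0,0]],[40,[0.08,0,0],[0,0,0]],[40,[0,0,0],[0,0,0]],[40,[0,0,0],[0,0,0]]])

```text
clock: 13.15
eef_pos: [511.0, -22.5, 108.4]
tool_rot: [3.141, -0.051, 0.0]
contact_force: [-1.0, -0.7, -2.6]
finger_gap: 49.5
gripper_force: 20.0
```

send_rows(plan=[[40,[0.07,0,0],[0,0,0]],[40,[0.07,0,0],[0,0,0]],[40,[0.06,0,0],[0,0,0]],[40,[0,0,0],[0,0,0]],[40,[0,0,0],[0,0,0]]])

```text
clock: 13.65
eef_pos: [518.8, -22.5, 108.2]
tool_rot: [3.141, -0.05, -0.0]
contact_force: [0.7, 0.1, -2.4]
finger_gap: 49.5
gripper_force: 20.0
```

Side force cleared. Now feeling for the slot end in 1.6 mm steps.

send_rows(plan=[[40,[0.05,0,0],[0,0,0]],[40,[0.05,0,0],[0,0,0]],[40,[0,0,0],[0,0,0]],[40,[0,0,0],[0,0,0]]])

```text
clock: 14.05
eef_pos: [522.8, -22.6, 108.3]
tool_rot: [3.141, -0.051, -0.0]
contact_force: [-0.6, 0.1, -3.8]
finger_gap: 50.1
gripper_force: 20.0
```

send_rows(plan=[[40,[0.04,0,0],[0,0,0]],[40,[0,0,0],[0,0,0]],[40,[0,0,0],[0,0,0]]])

```text
clock: 14.35
eef_pos: [524.4, -22.7, 108.3]
tool_rot: [3.141, -0.051, -0.0]
contact_force: [0.1, 0.0, -3.7]
finger_gap: 49.9
gripper_force: 20.0
```

send_rows(plan=[[40,[0.04,0,0],[0,0,0]],[40,[0,0,0],[0,0,0]],[40,[0,0,0],[0,0,0]]])

```text
clock: 14.65
eef_pos: [526.0, -22.7, 108.3]
tool_rot: [3.141, -0.051, -0.0]
contact_force: [-0.6, 1.0, -2.9]
finger_gap: 49.8
gripper_force: 20.0
```

send_rows(plan=[[40,[0.03,0,0],[0,0,0]],[40,[0,0,0],[0,0,0]],[40,[0,0,0],[0,0,0]]])

```text
clock: 14.95
eef_pos: [527.2, -22.8, 108.3]
tool_rot: [3.141, -0.051, -0.0]
contact_force: [-0.2, -0.0, -2.6]
finger_gap: 49.3
gripper_force: 20.0
```

send_rows(plan=[[40,[0.03,0,0],[0,0,0]],[40,[0,0,0],[0,0,0]],[40,[0,0,0],[0,0,0]]])

```text
clock: 15.25
eef_pos: [528.2, -22.8, 108.2]
tool_rot: [3.141, -0.051, -0.001]
contact_force: [0.0, 0.3, -2.4]
finger_gap: 49.4
gripper_force: 20.0
```

send_rows(plan=[[40,[0.03,0,0],[0,0,0]],[40,[0,0,0],[0,0,0]],[40,[0,0,0],[0,0,0]]])

```text
clock: 15.55
eef_pos: [528.8, -22.8, 108.1]
tool_rot: [-3.141, 0.05, 0.003]
contact_force: [-5.8, -0.5, 0.3]
finger_gap: 49.5
gripper_force: 20.0
```

Slot end felt at x≈528.6, so the seat axis is ≈527.1. Backing off 2 mm and lowering.

send_rows(plan=[[40,[-0.055,0,0],[0,0,0]],[40,[0,0,0],[0,0,0]],[40,[0,0,0.04],[0,0,0]],[40,[0,0,0],[0,0,0]],[40,[0,0,0],[0,0,0]]])

```text
clock: 16.05
eef_pos: [527.7, -22.8, 106.7]
tool_rot: [3.141, -0.051, 0.001]
contact_force: [-0.3, 0.1, -2.8]
finger_gap: 49.6
gripper_force: 20.0
```

send_rows(plan=[[40,[0,0,0.03],[0,0,0]],[40,[0,0,0],[0,0,0]],[40,[0,0,0],[0,0,0]]])

```text
clock: 16.35
eef_pos: [527.4, -22.8, 105.5]
tool_rot: [3.141, -0.051, 0.0]
contact_force: [-0.8, 0.0, -3.1]
finger_gap: 49.7
gripper_force: 20.0
```

send_rows(plan=[[40,[0,0,0.025],[0,0,0]],[40,[0,0,0],[0,0,0]],[40,[0,0,0],[0,0,0]]])

```text
clock: 16.65
eef_pos: [527.4, -22.8, 104.5]
tool_rot: [3.141, -0.051, -0.0]
contact_force: [-0.3, -0.5, -3.4]
finger_gap: 49.5
gripper_force: 20.0
```

send_rows(plan=[[40,[0,0,0.02],[0,0,0]],[40,[0,0,0],[0,0,0]],[40,[0,0,0],[0,0,0]]])

```text
clock: 16.95
eef_pos: [527.5, -22.8, 104.0]
tool_rot: [3.141, -0.05, 0.001]
contact_force: [-1.6, -0.2, 2.6]
finger_gap: 49.4
gripper_force: 20.0
```

send_rows(plan=[[56,[0,0,0],[0,0,0]],[60,[0,0,0],[0,0,0]],[70,[0,0,0],[0,0,0]],[80,[0,0,0],[0,0,0]],[80,[0,0,0],[0,0,0]]])

```text
clock: 17.45
eef_pos: [527.4, -22.8, 103.7]
tool_rot: [3.141, -0.051, 0.0]
contact_force: [0.5, -0.0, -0.3]
finger_gap: 78.5
gripper_force: 0.0
```

```bash
python3 st.py;  python3 - <<'E'
from h import *
s=ctrl.camera("scene")
cv2.imwrite("pics/seat.png",cv2.resize(s[130:255,180:310],None,fx=4.8,fy=4.8,interpolation=2))
E
```

```text
17.45 [527.42 -22.81 103.67] xang -1.8488719648187317 z [ 0. -0. -1.] F [ 0.52 -0.   -0.26] T [-0.    0.02 -0.01] gap 78.52983942944924 q [-0.19  0.48  1.68 -0.    0.98  1.41]
```

View pics/seat.png

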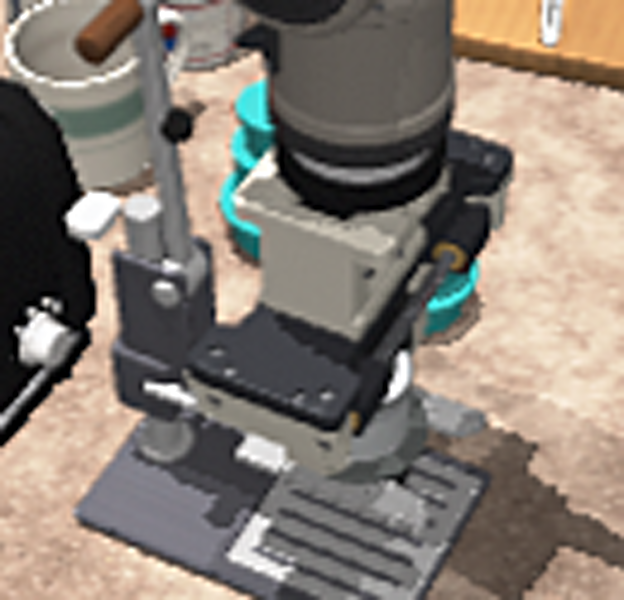

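Flange contacted at 104.2, 2.5 mm below lip height, as predicted, so the brewer is seated and released. Next I lift clear and check the overhead cabinet before planning the lever reach.

send_rows(plan=[[85,[0,0,-0.4],[0,0,0]],[85,[0,0,-1],[0,0,0]],[85,[0,0,-1],[0,0,0]],[85,[0,0,-0.6],[0,0,0]],[85,[0,0,0],[0,0,0]]])

```text
clock: 18.0
eef_pos: [529.3, -23.1, 227.6]
tool_rot: [3.14, -0.05, 0.012]
contact_force: [-0.5, -1.0, -0.6]
finger_gap: 84.7
gripper_force: 0.0
```

```bash
python3 st.py; python3 - <<'E'
from h import *
np.set_printoptions(precision=1,suppress=True)
# cabinet lower front edge, line along y: plane through cam & edge pixels -> (x,z) relation
from scipy.optimize import brentq
for zc in range(300,800,100):
    print(zc,"top x",[onz("top",*p,zc)[0] for p in((20,20),(250,82),(500,148))],"scene x",[onz("scene",*p,zc)[0] for p in((135,72),(40,125))], [onz("scene",*p,zc)[1] for p in((135,72),(40,125))])
s=ctrl.camera("scene");t=ctrl.camera("top")
for n,i,(x,y,w,h) in(("scene",s,(190,105,45,45)),("top",t,(225,120,75,35))):
    c=i[y:y+h,x:x+w].astype(int);m=((c[...,2]-c[...,0]>45)&(c[...,2]<170)&(c[...,0]<60)).astype(np.uint8)
    k=max(cv2.findContours(m,0,1)[0],key=cv2.contourArea);r=cv2.minAreaRect(k);print(n,cv2.boxPoints(r)+[x,y])
hx=np.array([527,-22.8])
for d in(-43,0,43):
    a=np.radians(-1.8);P=hx+123.7*np.array([np.cos(a),np.sin(a)])+d*np.array([-np.sin(a),np.cos(a)])
    P=[*P,317.5];print("bar",P,proj("scene",P),proj("top",P))
for z in(0,150,200):print("toaster front",z,onz("top",250,130+ (0),z))
E
```

```text
18.0 [529.25 -23.08 227.56] xang -1.8378201308815332 z [ 0.01 -0.   -1.  ] F [-0.55 -0.98 -0.58] T [ 0.05 -0.03  0.03] gap 84.71446600369734 q [-0.19  0.35  1.52 -0.    1.27  1.41]
300 top x [np.float64(779.0256739106386), np.float64(755.9887193143127), np.float64(735.3467227731885)] scene x [np.float64(927.8236214831647), np.float64(978.453054820254)] [np.float64(-168.1511729854576), np.float64(97.6160427516702)]
400 top x [np.float64(728.0077767793065), np.float64(707.5435999974932), np.float64(689.2069112402684)] scene x [np.float64(804.3789168469118), np.float64(845.5097863257508)] [np.float64(-35.14066953075894), np.float64(180.7660855272806)]
500 top x [np.float64(676.9898796479742), np.float64(659.0984806806736), np.float64(643.0670997073482)] scene x [np.float64(680.9342122106591), np.float64(712.5665178312479)] [np.float64(97.86983392393984), np.float64(263.9161283028911)]
600 top x [np.float64(625.9719825166421), np.float64(610.653361363854), np.float64(596.9272881744281)] scene x [np.float64(557.4895075744062), np.float64(579.623249336745)] [np.float64(230.88033737863856), np.float64(347.0661710785016)]
700 top x [np.float64(574.95408538531), np.float64(562.2082420470342), np.float64(550.787476641508)] scene x [np.float64(434.04480293815345), np.float64(446.679980842242)] [np.float64(363.8908408333372), np.float64(430.2162138541121)]
scene [[196.5 137.5]
 [206.  128. ]
 [209.  131. ]
 [199.5 140.5]]Traceback (most recent call last):
  File "<stdin>", line 10, in <module>
ValueError: max() iterable argument is empty
```

Cabinet underside edge is about z≈530, x≈645, so a tool-down reach behind the bar would hit it. I'll tilt the tool 45° forward and hook the bar from above and behind with shut fingers.

send_rows(plan=[[0,[0,0,-0.8],[0,0,0]],[0,[0,0,-0.8],[0,0,0]],[0,[0,0,0],[0,0.9,0]],[0,[0,0,0],[0,1,0]],[0,[0,0,0],[0,1,0]]])

```text
clock: 18.6
eef_pos: [527.0, -22.7, 286.1]
tool_rot: [3.1, -0.05, 0.477]
contact_force: [-0.4, -0.5, -0.9]
finger_gap: 49.7
gripper_force: 0.0
```

send_rows(plan=[[0,[0,0,0],[0,1,0]],[0,[0,0,0],[0,1,0]],[0,[0,0,0],[0,1,0]],[0,[0,0,0],[0,1,0]],[0,[0,0,0],[0,0.6,0]]])

```text
clock: 19.1
eef_pos: [525.2, -22.8, 285.0]
tool_rot: [2.891, -0.049, 1.195]
contact_force: [0.4, 0.7, -0.0]
finger_gap: 9.3
gripper_force: 0.0
```

```bash
cat > lev.py <<'E'
from h import *
from scipy.spatial.transform import Rotation as R
import sys
np.set_printoptions(precision=3,suppress=True)
s=ctrl.get_state();M=R.from_rotvec(s["tool_rot"]).as_matrix();a=np.radians(-1.8)
O=np.array([527,-22.8])
def W(x,z,y=0): return np.array([O[0]+x*np.cos(a)-y*np.sin(a),O[1]+x*np.sin(a)+y*np.cos(a),z])
def bar(th): return 95+165*np.sin(.175-th),155+165*np.cos(.175-th)
def hook(th,clear=0,back=25):
    x,z=bar(th);zz=M[:,2];f=np.hypot(zz[0],zz[1]);g=-zz[2]   # finger dir (f,-g); normal (g,f)
    n=17.5+clear;return W(x+n*g+back*f,z+n*f-back*g)
p=s["eef_pos"]
E
python3 st.py; python3 - <<'E'
from lev import *
print("above",hook(0,45),M.T@(hook(0,45)-p)/40)
print("near",hook(0,8),M.T@(hook(0,8)-p)/40)
E
```

```text
19.1 [525.25 -22.83 284.97] xang -1.9384269375115313 z [ 0.71 -0.02 -0.71] F [ 0.43  0.71 -0.02] T [0.09 0.41 0.06] gap 9.328447371442696 q [-0.31 -0.04  2.1   0.55  0.37  0.85]
above [712.547 -28.631 343.904] [ 4.358 -0.014  2.264]
near [686.359 -27.808 317.78 ] [ 3.433 -0.012  2.264]
```

send_rows(plan=[[0,[0.8,0,0],[0,0,0]],[0,[0.9,0,0],[0,0,0]],[0,[0.9,0,0],[0,0,0]],[0,[0.9,0,0],[0,0,0]],[0,[0.6,0,0.2],[0,0,0]]])

```text
clock: 19.6
eef_pos: [650.3, -26.9, 398.8]
tool_rot: [2.89, -0.047, 1.198]
contact_force: [0.5, -0.1, 0.3]
finger_gap: 0.2
gripper_force: 0.0
```

```bash
python3 st.py; python3 - <<'E'
from lev import *
print("above",M.T@(hook(0,35)-p)/40,"near",M.T@(hook(0,8)-p)/40)
E
```

```text
19.6 [650.29 -26.86 398.76] xang -1.8489151214281803 z [ 0.71 -0.02 -0.71] F [ 0.45 -0.09  0.31] T [ 0.03  0.42 -0.02] gap 0.2122663565304261 q [-0.23  0.1   1.62  0.22  0.66  1.25]
above [-0.119 -0.007  2.067] near [-0.794 -0.007  2.067]
```

send_rows(plan=[[0,[0,0,0.7],[0,0,0]],[0,[0,0,0.7],[0,0,0]],[0,[0,0,0.6],[0,0,0]],[0,[-0.3,0,0],[0,0,0]],[0,[0,0,0],[0,0,0]]])

```text
clock: 20.1
eef_pos: [695.5, -27.9, 327.7]
tool_rot: [2.897, -0.047, 1.186]
contact_force: [-0.2, -0.6, -0.4]
finger_gap: 0.3
gripper_force: 0.0
```

```bash
python3 st.py; python3 - <<'E'
from lev import *
print("near",M.T@(hook(0,8)-p)/40)
q=hook(0,0)
for th in np.arange(0,1.4,.1): 
    r=hook(th,0);print(round(th,2),M.T@(r-q)/40);q=r
s=ctrl.camera("scene")
cv2.imwrite("pics/hook.png",cv2.resize(s[60:220,150:310],None,fx=3.7,fy=3.7,interpolation=2))
E
```

```text
20.1 [695.55 -27.94 327.73] xang -1.9176777729157473 z [ 0.7  -0.02 -0.71] F [-0.22 -0.6  -0.42] T [ 0.05  0.46 -0.01] gap 0.28305184231127545 q [-0.21  0.24  1.64  0.26  0.5   1.22]
near [-0.342  0.004  0.02 ]
0.0 [0. 0. 0.]
0.1 [-0.256  0.    -0.324]
0.2 [-0.287  0.    -0.296]
0.3 [-0.315  0.    -0.266]
0.4 [-0.34   0.    -0.234]
0.5 [-0.361  0.    -0.198]
0.6 [-0.379  0.    -0.161]
0.7 [-0.394  0.001 -0.123]
0.8 [-0.404  0.001 -0.083]
0.9 [-0.41   0.001 -0.042]
1.0 [-0.412  0.001 -0.001]
1.1 [-0.41   0.001  0.04 ]
1.2 [-0.404  0.001  0.081]
1.3 [-0.394  0.001  0.121]
```

View pics/hook.png

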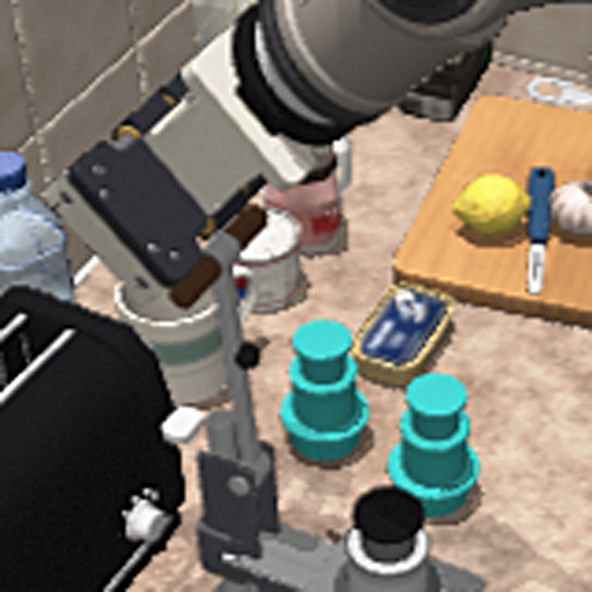

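The brewer hangs seated (crop (385,550)), and the fingers are behind the bar at (215,275). Hooking the bar and following its arc.

send_rows(plan=[[0,[-0.35,0,0],[0,0,0]],[0,[-0.2,0,0],[0,0,0]],[0,[-0.1,0,-0.05],[0,0,0]],[0,[0,0,0],[0,0,0]]])

```text
clock: 20.55
eef_pos: [676.9, -27.6, 316.3]
tool_rot: [2.891, -0.047, 1.198]
contact_force: [0.2, 0.3, -0.3]
finger_gap: 0.6
gripper_force: 0.0
```

send_rows(plan=[[0,[-0.25,0,-0.3],[0,0,0]],[0,[-0.29,0,-0.3],[0,0,0]],[0,[-0.31,0,-0.27],[0,0,0]],[0,[0,0,0],[0,0,0]]])

```text
clock: 20.95
eef_pos: [628.0, -26.0, 317.7]
tool_rot: [2.889, -0.047, 1.2]
contact_force: [0.4, 0.2, 0.1]
finger_gap: 0.3
gripper_force: 0.0
```

```bash
python3 st.py; python3 - <<'E'
from lev import *
for th in (.2,.3,.4,.5):print(th,M.T@(hook(th)-p)/40)
E
```

```text
20.95 [627.97 -26.04 317.74] xang -1.8415832255996731 z [ 0.71 -0.02 -0.71] F [0.42 0.23 0.12] T [0.06 0.41 0.01] gap 0.33719673280903295 q [-0.24  0.12  1.83  0.34  0.44  1.11]
0.2 [ 0.298 -0.002  0.406]
0.3 [-0.015 -0.002  0.137]
0.4 [-0.352 -0.001 -0.1  ]
0.5 [-0.711 -0.001 -0.302]
```

```bash
cat > brown.py <<'E'
from lev import *
i=ctrl.camera("scene").astype(int)
m=((i[...,2]-i[...,0]>35)&(i[...,2]<150)&(i[...,2]>1.8*i[...,0])).astype(np.uint8);m[:,330:]=0;m[:90]=0
n,l,st,c=cv2.connectedComponentsWithStats(m)
for k in range(1,n):
    if st[k,4]>12: print(st[k],c[k])
for th in (0,.1,.2,.3,.4,.5,1.,1.2,1.3,1.4,1.5,1.745):
    x,z=bar(th);print(th,proj("scene",W(x,z,-28)),proj("scene",W(x,z,28)))
E
python3 brown.py
```

```text
[225  90   7   5  19] [227.     91.211]
[322 108   7  19  19] [325. 117.]
[273 116  21  11 129] [283.349 122.202]
[298 120  18   7  59] [306.864 123.712]
[257 133  60  16 213] [288.732 141.648]
[256 155  11  10  19] [261.421 160.421]
[218 312  16  12 136] [225.184 317.426]
[175 350  14  13  72] [182.917 357.889]
[291 376   7   8  42] [293.667 379.786]
0 [208.912 119.351] [194.572 134.11 ]
0.1 [215.534 120.696] [201.364 135.629]
0.2 [222.349 122.719] [208.38  137.836]
0.3 [229.264 125.403] [215.523 140.713]
0.4 [236.181 128.72 ] [222.691 144.228]
0.5 [242.999 132.627] [229.779 148.335]
1.0 [272.263 158.804] [260.484 175.412]
1.2 [280.256 170.896] [268.999 187.751]
1.3 [283.243 176.949] [272.221 193.892]
1.4 [285.525 182.9  ] [274.717 199.905]
1.5 [287.096 188.673] [276.477 205.716]
1.745 [287.979 201.672] [277.727 218.697]
```

send_rows(plan=[[0,[-0.35,0,-0.1],[0,0,0]],[0,[-0.36,0,-0.2],[0,0,0]],[0,[-0.38,0,-0.16],[0,0,0]],[0,[-0.39,0,-0.12],[0,0,0]],[0,[0,0,0],[0,0,0]]])

```text
clock: 21.5
eef_pos: [569.8, -24.0, 290.5]
tool_rot: [2.892, -0.047, 1.196]
contact_force: [0.3, 0.1, -0.7]
finger_gap: 0.2
gripper_force: 0.0
```

```bash
python3 st.py; python3 brown.py|head -9; python3 - <<'E'
from lev import *
for th in (.6,.7,.8,.9,1,1.1):print(th,M.T@(hook(th)-p)/40)
E
```

```text
21.5 [569.78 -23.99 290.45] xang -1.8777899603765649 z [ 0.71 -0.02 -0.71] F [ 0.33  0.15 -0.74] T [0.02 0.42 0.01] gap 0.17749427607365617 q [-0.27  0.04  2.    0.48  0.37  0.95]
[225  90   8   5  24] [227.833  91.542]
[234 118   8   6  37] [237.297 120.135]
[195 121   8   6  27] [198.444 124.074]
[298 142  19   7  71] [306.986 145.155]
[218 312  16  12 138] [225.167 317.449]
[175 350  14  13  66] [183.242 357.773]
[291 376   5   8  27] [292.741 379.889]
0 [208.912 119.351] [194.572 134.11 ]
0.1 [215.534 120.696] [201.364 135.629]
0.6 [ 0.389 -0.003  0.079]
0.7 [-0.004 -0.003 -0.047]
0.8 [-0.407 -0.002 -0.133]
0.9 [-0.817 -0.002 -0.179]
1 [-1.229 -0.001 -0.183]
1.1 [-1.64  -0.001 -0.146]
```

```bash
python3 - <<'E'
from lev import *
a=cv2.imread("pics/scene0.png").astype(int);b=ctrl.camera("scene").astype(int)
for u,v in((198,138),(203,131),(217,121),(215,160),(212,150)): print((u,v),a[v,u],b[v,u])
def blobs(i):
    h=cv2.cvtColor(i.astype(np.uint8),cv2.COLOR_BGR2HSV);m=((h[...,0]<14)&(h[...,1]>130)&(h[...,2]>35)).astype(np.uint8)
    n,l,st,c=cv2.connectedComponentsWithStats(m[90:240,170:300]);return [(c[k]+[170,90],st[k,4]) for k in range(1,n) if st[k,4]>10]
print(blobs(a));print(blobs(b))
E
```

```text
(198, 138) [35 54 81] [132 145 152]
(203, 131) [ 46  73 119] [132 141 147]
(217, 121) [38 59 90] [247 249 252]
(215, 160) [96 96 95] [ 89 101 119]
(212, 150) [117 116 118] [ 98 102 102]
[(array([227.214,  90.857]), np.int32(14)), (array([216.5, 120. ]), np.int32(56)), (array([237.394, 120.121]), np.int32(33)), (array([198.577, 124.038]), np.int32(26)), (array([202.25 , 135.696]), np.int32(92))]
[(array([227.214,  90.857]), np.int32(14)), (array([237.394, 120.121]), np.int32(33)), (array([198.577, 124.038]), np.int32(26))]
```

The bar has left its start position, so the lever is following. Continuing.

send_rows(plan=[[0,[-0.4,0,-0.13],[0,0,0]],[0,[-0.41,0,-0.05],[0,0,0]],[0,[-0.41,0,0],[0,0,0]],[0,[-0.41,0,0.04],[0,0,0]],[0,[0,0,0],[0,0,0]]])

```text
clock: 22.1
eef_pos: [519.7, -22.9, 248.6]
tool_rot: [2.895, -0.047, 1.194]
contact_force: [0.7, 0.1, -0.5]
finger_gap: 0.4
gripper_force: 0.0
```

```bash
python3 st.py; python3 - <<'E'
from lev import *
for th in (1,1.1,1.2,1.3):print(th,M.T@(hook(th)-p)/40)
E
```

```text
22.1 [519.74 -22.87 248.56] xang -1.9156931780294437 z [ 0.7  -0.02 -0.71] F [ 0.7   0.11 -0.53] T [ 0.02  0.42 -0.01] gap 0.3813955309667156 q [-0.32  0.    2.18  0.79  0.28  0.59]
1 [ 0.426 -0.008 -0.035]
1.1 [ 0.015 -0.007  0.003]
1.2 [-0.39  -0.007  0.082]
1.3 [-0.784 -0.006  0.201]
```

send_rows(plan=[[0,[0.6,0,0],[0,0,0]],[0,[0.6,0,0],[0,-0.9,0]],[0,[0,0,0],[0,-1,0]],[0,[0,0,0],[0,-1,0]],[0,[0,0,0],[0,-1,0]]])

```text
clock: 22.6
eef_pos: [551.1, -21.7, 279.8]
tool_rot: [3.075, -0.039, 0.641]
contact_force: [1.1, 0.5, -0.4]
finger_gap: 0.4
gripper_force: 0.0
```

send_rows(plan=[[0,[0,0,-0.2],[0,-1,0]],[0,[0,0,-0.2],[0,-1,0]],[0,[0,0,0],[0,-1,0]],[0,[0,0,0],[0,-0.5,0]],[0,[0,0,0],[0,0,0]]])

```text
clock: 23.1
eef_pos: [546.4, -21.4, 292.8]
tool_rot: [-3.136, 0.037, -0.072]
contact_force: [0.2, 0.0, -0.6]
finger_gap: 0.5
gripper_force: 0.0
```

```bash
python3 st.py; python3 brown.py; python3 - <<'E'
from lev import *
for th in (1.,1.1,1.2):
    x,z=bar(th);print(th,x,z,"top",W(x,z+8),M.T@(W(x,z+13)-p)/40)
b=ctrl.camera("scene");h=cv2.cvtColor(b,cv2.COLOR_BGR2HSV);m=((h[...,0]<14)&(h[...,1]>130)&(h[...,2]>35)).astype(np.uint8)
n,l,st,c=cv2.connectedComponentsWithStats(m[130:240,225:310]);print([(c[k]+[225,130],st[k,4]) for k in range(1,n) if st[k,4]>10])
E
```

```text
23.1 [546.4  -21.4  292.76] xang -1.3430007484615354 z [ 0.05  0.   -1.  ] F [ 0.21  0.04 -0.59] T [ 0.04  0.02 -0.01] gap 0.5237255217638939 q [-0.19  0.31  1.38  0.01  1.4   1.41]
[322 108   7  19  19] [325. 117.]
[273 116  21  11 129] [283.349 122.202]
[195 121   8   6  27] [198.444 124.074]
[298 120  18   7  58] [306.948 123.741]
[249 130   8   7  24] [252.875 132.25 ]
[259 134  58  15 205] [290.029 141.907]
[258 159   8   6  14] [261.143 161.143]
[273 161  10  10  50] [277.62 165.42]
[261 177  11  14  83] [265.867 183.289]
[218 312  16  12 135] [225.215 317.385]
[175 350  14  13  74] [182.811 357.905]
[291 376   8   8  50] [294.22 380.  ]
0 [208.912 119.351] [194.572 134.11 ]
0.1 [215.534 120.696] [201.364 135.629]
0.2 [222.349 122.719] [208.38  137.836]
0.3 [229.264 125.403] [215.523 140.713]
0.4 [236.181 128.72 ] [222.691 144.228]
0.5 [242.999 132.627] [229.779 148.335]
1.0 [272.263 158.804] [260.484 175.412]
1.2 [280.256 170.896] [268.999 187.751]
1.3 [283.243 176.949] [272.221 193.892]
1.4 [285.525 182.9  ] [274.717 199.905]
1.5 [287.096 188.673] [276.477 205.716]
1.745 [287.979 201.672] [277.727 218.697]
1.0 -26.20038407068546 266.96189932793357 top [500.813 -21.977 274.962] [-1.132  0.049  0.264]
1.1 -36.77242592780436 254.3027077430486 top [490.246 -21.645 262.303] [-1.411  0.048  0.568]
1.2 -46.02784126322541 240.65131632750604 top [480.995 -21.354 248.651] [-1.658  0.048  0.898]
[(array([277.845, 165.759]), np.int32(58)), (array([265.915, 183.117]), np.int32(94))]
```

Bar seen at scene (277.8,165.8)/(265.9,183.1), which gives lever ≈1.12 rad. Next I press it down from above with the tool vertical.

send_rows(plan=[[0,[-0.5,0,0],[0,-0.5,0]],[0,[-0.6,0.03,0],[0,0,0]],[0,[-0.4,0,0.2],[0,0,0]],[0,[0,0,0],[0,0,0]],[0,[0,0,0],[0,0,0]]])

```text
clock: 23.7
eef_pos: [484.2, -20.5, 284.9]
tool_rot: [-3.134, 0.034, 0.007]
contact_force: [1.0, 0.3, -0.5]
finger_gap: 0.7
gripper_force: 0.0
```

```bash
python3 st.py; python3 - <<'E'
from lev import *
q=p
for th in (1.1,1.2,1.3,1.4,1.5,1.6,1.7,1.745):
    x,z=bar(th);r=W(x-1,z+8);print(th,r,M.T@(r-q)/40);q=r
E
```

```text
23.7 [484.22 -20.52 284.91] xang -1.233500082303985 z [-0.    0.01 -1.  ] F [ 1.04  0.26 -0.51] T [-0.    0.01  0.02] gap 0.689758303032826 q [-0.2   0.23  1.52  0.01  1.4   1.39]
1.1 [489.246 -21.614 262.303] [0.129 0.029 0.564]
1.2 [479.995 -21.323 248.651] [-0.23   0.     0.342]
1.3 [472.153 -21.076 234.144] [-0.195  0.001  0.364]
1.4 [465.797 -20.877 218.926] [-0.157  0.001  0.381]
1.5 [460.992 -20.726 203.149] [-0.118  0.002  0.395]
1.6 [457.785 -20.625 186.971] [-0.078  0.002  0.405]
1.7 [456.208 -20.575 170.554] [-0.038  0.003  0.411]
1.745 [456.035 -20.57  163.131] [-0.003  0.001  0.186]
```

send_rows(plan=[[0,[0.03,0,0.5],[0,0,0]],[0,[-0.05,0,0.3],[0,0,0]],[0,[-0.15,0,0.3],[0,0,0]],[0,[-0.15,0,0.3],[0,0,0]],[0,[0,0,0],[0,0,0]]])

```text
clock: 24.2
eef_pos: [470.5, -19.6, 227.3]
tool_rot: [-3.133, 0.033, 0.013]
contact_force: [-0.5, 0.2, 0.1]
finger_gap: 0.8
gripper_force: 0.0
```

send_rows(plan=[[0,[-0.12,0,0.3],[0,0,0]],[0,[-0.1,0,0.3],[0,0,0]],[0,[0,0,0],[0,0,0]]])

```text
clock: 24.5
eef_pos: [461.9, -19.2, 203.9]
tool_rot: [-3.133, 0.033, 0.012]
contact_force: [0.4, -0.6, -0.2]
finger_gap: 0.4
gripper_force: 0.0
```

```bash
python3 st.py 461 -20.7 203; python3 brown.py | grep -E "^\[2[5-9]"
```

```text
24.5 [461.94 -19.18 203.94] xang -1.198373659537985 z [-0.01  0.01 -1.  ] F [ 0.41 -0.6  -0.18] T [-0.01  0.03  0.01] gap 0.36470270759747137 q [-0.21  0.25  1.72  0.01  1.18  1.38]
units [-0.02  0.04  0.02]
[257 133   5   5  13] [258.462 135.077]
[287 178   8   6  21] [290.571 180.095]
[291 376   5   8  27] [292.815 379.889]
```

send_rows(plan=[[0,[-0.05,0,0.15],[0,0,0]],[0,[-0.04,0,0.15],[0,0,0]],[0,[-0.02,0,0.12],[0,0,0]],[0,[0,0,0],[0,0,0]],[0,[0,0,0],[0,0,0]]])

```text
clock: 25.05
eef_pos: [457.1, -18.9, 187.4]
tool_rot: [-3.133, 0.032, 0.012]
contact_force: [1.3, -0.6, 1.9]
finger_gap: 0.4
gripper_force: 0.9
```

send_rows(plan=[[0,[-0.02,0,0.12],[0,0,0]],[0,[-0.02,0,0.12],[0,0,0]],[0,[0,0,0],[0,0,0]],[0,[0,0,0],[0,0,0]]])

```text
clock: 25.45
eef_pos: [455.2, -18.7, 177.7]
tool_rot: [-3.133, 0.032, 0.013]
contact_force: [0.6, 0.6, 1.2]
finger_gap: 0.6
gripper_force: 0.4
```

send_rows(plan=[[0,[-0.01,0,0.1],[0,0,0]],[0,[0,0,0.1],[0,0,0]],[0,[0,0,0],[0,0,0]],[0,[0,0,0],[0,0,0]]])

```text
clock: 25.85
eef_pos: [454.7, -18.6, 169.7]
tool_rot: [-3.133, 0.032, 0.013]
contact_force: [-0.7, -0.2, 0.2]
finger_gap: 0.3
gripper_force: 0.3
```

send_rows(plan=[[0,[0,0,0.06],[0,0,0]],[0,[0,0,0],[0,0,0]],[0,[0,0,0],[0,0,0]]])

```text
clock: 26.15
eef_pos: [455.0, -18.6, 167.4]
tool_rot: [-3.133, 0.032, 0.011]
contact_force: [-1.4, -0.1, 1.8]
finger_gap: -0.0
gripper_force: 1.0
```

send_rows(plan=[[0,[0,0,0.04],[0,0,0]],[0,[0,0,0.03],[0,0,0]],[0,[0,0,0],[0,0,0]]])

```text
clock: 26.45
eef_pos: [455.0, -18.6, 164.7]
tool_rot: [-3.133, 0.032, 0.011]
contact_force: [-2.5, 0.7, 4.8]
finger_gap: 0.5
gripper_force: 1.9
```

```bash
python3 st.py; python3 brown.py | grep -E "^\[2[5-9]"
```

```text
26.45 [454.97 -18.58 164.68] xang -1.1807900698082596 z [-0.01  0.01 -1.  ] F [-2.53  0.71  4.82] T [0.05 0.46 0.04] gap 0.5190763784732686 q [-0.21  0.29  1.79  0.01  1.07  1.37]
[257 133  12   7  28] [261.786 135.75 ]
[289 194   7   5  16] [292.375 195.5  ]
[274 219   6   5  13] [276.077 220.846]
[291 376   4   8  22] [292.455 380.136]
```

send_rows(plan=[[0,[0,0,0.025],[0,0,0]],[0,[0,0,0],[0,0,0]],[0,[0,0,0],[0,0,0]]])

```text
clock: 26.8
eef_pos: [455.1, -18.6, 163.7]
tool_rot: [-3.133, 0.032, 0.011]
contact_force: [-2.7, 0.0, 3.6]
finger_gap: 0.6
gripper_force: 1.9
```

send_rows(plan=[[0,[0,0,0.02],[0,0,0]],[0,[0,0,0],[0,0,0]],[0,[0,0,0],[0,0,0]]])

```text
clock: 27.1
eef_pos: [455.1, -18.6, 163.0]
tool_rot: [-3.133, 0.032, 0.011]
contact_force: [-3.7, -0.1, 5.3]
finger_gap: 0.4
gripper_force: 2.7
```

send_rows(plan=[[0,[0,0,0.02],[0,0,0]],[0,[0,0,0],[0,0,0]],[0,[0,0,0],[0,0,0]]])

```text
clock: 27.4
eef_pos: [455.0, -18.6, 162.5]
tool_rot: [-3.133, 0.032, 0.011]
contact_force: [-4.9, -0.2, 8.9]
finger_gap: 0.4
gripper_force: 4.3
```

send_rows(plan=[[0,[0,0,0.02],[0,0,0]],[0,[0,0,0],[0,0,0]],[0,[0,0,0],[0,0,0]]])

```text
clock: 27.7
eef_pos: [455.1, -18.6, 162.2]
tool_rot: [-3.133, 0.032, 0.01]
contact_force: [-5.9, 0.1, 12.3]
finger_gap: 0.5
gripper_force: 6.3
```

send_rows(plan=[[0,[0,0,0.015],[0,0,0]],[0,[0,0,0],[0,0,0]],[0,[0,0,0],[0,0,0]]])

```text
clock: 28.0
eef_pos: [455.1, -18.7, 161.9]
tool_rot: [-3.133, 0.032, 0.009]
contact_force: [-7.4, 0.1, 14.8]
finger_gap: 0.5
gripper_force: 7.9
```

send_rows(plan=[[0,[0,0,-0.1],[0,0,0]],[0,[0,0,-0.3],[0,0,0]],[0,[0,0,-0.8],[0,0,0]],[0,[0,0,-0.8],[0,0,0]],[0,[0,0,-0.8],[0,0,0]]])

```text
clock: 28.5
eef_pos: [456.3, -19.6, 273.7]
tool_rot: [-3.133, 0.033, 0.009]
contact_force: [0.4, -0.2, -0.3]
finger_gap: 0.3
gripper_force: 0.0
```

send_rows(plan=[[0,[-0.6,0,-0.8],[0,0,0]],[0,[-0.8,0,-0.5],[0,0,0]],[0,[-0.8,0.2,0],[0,0,0]],[0,[0,0,0],[0,0,0]],[0,[0,0,0],[0,0,0]]])

```text
clock: 29.0
eef_pos: [368.5, -26.4, 325.5]
tool_rot: [-3.133, 0.034, 0.007]
contact_force: [0.5, -0.0, -0.3]
finger_gap: 0.4
gripper_force: 0.0
```

```bash
python3 st.py; python3 - <<'E'
from lev import *
b=ctrl.camera("scene");h=cv2.cvtColor(b,cv2.COLOR_BGR2HSV);m=((h[...,0]<14)&(h[...,1]>130)&(h[...,2]>35)).astype(np.uint8)
n,l,st,c=cv2.connectedComponentsWithStats(m[150:240,225:310]);print([(c[k]+[225,150],st[k]) for k in range(1,n) if st[k,4]>10])
for th in(1.6,1.65,1.7,1.745,1.8):
    x,z=bar(th);print(th,proj("scene",W(x,z,-26)),proj("scene",W(x,z,26)))
E
```

```text
29.0 [368.54 -26.39 325.51] xang -1.227346244649375 z [-0.    0.01 -1.  ] F [ 0.54 -0.01 -0.28] T [ 0.04 -0.02 -0.02] gap 0.4068227637213694 q [-0.29 -0.02  1.69  0.01  1.47  1.31]
[(array([287.549, 201.333]), array([58, 47,  9, 10, 51], dtype=int32)), (array([277.59 , 218.359]), array([48, 62, 10, 14, 78], dtype=int32))]
1.6 [287.598 194.79 ] [277.893 210.625]
1.65 [287.769 197.445] [278.134 213.276]
1.7 [287.77  200.018] [278.198 215.839]
1.745 [287.627 202.258] [278.107 218.066]
1.8 [287.271 204.893] [277.81  220.678]
```

The bar sits at scene (287.5,201.3)/(277.6,218.4), which gives lever ≈1.74 rad. The hard stop was felt at 15 N and the robot is clear, so I'm handing in.

```bash
python3 -c "
from rig import ctrl
print(ctrl.finish_job())"
```

```text
the job is handed in; nothing more can be done
None
```

I put the brewer in the fork with its flange down behind the lips, pressed the plunger to its hard stop (about 15 N at the bar) and left the lever down at about 1.74 rad with the arm clear; handed in at 29 s, no verdict returned.

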